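Turn the findings dispenser to the ring bin

TASK

I am about to refill the ring blanks: with the fingers, push the upright tab on the cover of the round dispenser until the tab points at the middle of the small brass ring that is fixed as a sample on the ledge, so that the window stands over that bin. Only push the tab from one side or the other, do not pinch it, and leave the things that stand round the dispenser where they are.

Things in the scene. Friction and masses are not known exactly. Their poses are not given: they have to be found in the camera images.
- dispenser: round wooden dispenser, fixed to the bench: foot 184 mm across, its top (the ledge) 16 mm above the bench; on it a drum with five bins under a turning grey metal cover. Origin at the centre of its underside. Five samples are fixed on the ledge, 76 mm from the axis, at joint angles (of cover) 80, 130, 180, 230, 280 degrees; their order varies. Parked at the start with the tab within 35 degrees of its own -x.
- cover (a joint): turn of the cover in rad, counterclockwise seen from above; at 0 the tab points along the dispenser's own -x. It can be turned either way (stops at -6.2 and +6.2), has no clicks and stays where it is left; friction 0.15 N m, so about 3 N at the tab moves it.
- dispenser_axis (a point): point on the vertical turning axis, 30 mm above the bench, level with the cover's top. The cover is a flat disc of 126 mm diameter with a low brass screw (4 mm high) in the middle and one window (30 to 45 mm from the axis) at the inner foot of the tab. The samples stand at most 2 mm above the cover's top.
- tab_mid (a point): middle of the tab: a black upright vane, 52 mm from the axis, standing on the cover from 30 to 58 mm above the bench, 16 mm long radially (44 to 60 mm from the axis) and 14 mm thick. Its two broad sides (cover_c0: pushed, the joint value grows; cover_c1: falls) are to be pushed; the space beside them above the cover is free.
- tab_pointer (a point): imagined point of the tab: carried round by the cover, straight out from the tab, 76 mm from the axis and 30 mm above the bench; it passes over the middle of each sample
- ring_sample: the sample to point at: a brass ring lying flat, 22 mm across, 6 mm high, with an open middle; origin at the centre of its underside, 16 mm above the bench. The other four brass samples are a round bead (16 mm), a square tag (18 mm), a lying rod (24 mm long) and a cone (18 mm wide, 13 mm high).
- flux_jar: loose brown jar with black cap, 56 mm across, 78 mm high, beside the dispenser about 140 mm from its axis; origin at the centre of its underside; leave alone
- loupe: loose black eye loupe, 33 mm across, 31 mm high, near the jar; origin at the centre of its underside; leave alone
- copper_spool: loose spool of copper wire, 48 mm across, 30 mm high, on the other side about 140 mm from the axis; origin at the centre of its underside; leave alone
- eraser_block: loose grey block, 24 x 52 x 13 mm, near the spool; origin at the centre of its underside; leave alone

How it is judged:
On the way:
1. a finger pushes one side of the tab ((contact force between the fingers and cover_c0 above 0.3 N or contact force between the fingers and cover_c1 above 0.3 N)).
At the end, for the whole second after the job is handed in: the tab points at the ring sample: the point 76 mm out from the axis in the tab's direction lies within 10 mm of the ring's centre (about 7.5 degrees either way), and the cover is at rest (horizontal distance between tab_pointer and ring_sample below 0.01 m and velocity of joint cover between -0.05 and 0.05 rad/s); the robot touches nothing.
It fails at once if the tab is pinched (pressed on both broad sides at once) (contact force between the fingers and cover_c0 above 0.3 N and contact force between the fingers and cover_c1 above 0.3 N).
It fails at once if a thing beside the dispenser is shifted by more than 20 mm or lifted (distance of any of flux_jar, loupe, copper_spool, eraser_block from where it was at the start of the episode above 0.02 m).
It also fails if it takes over 58 s, if anything falls off the work surface, if the arm or the gripper's body presses on something with over 40 N, if the wrist force passes 120 N, or if a joint passes its speed limit or range.

ROBOT

A 6-joint arm with a two-finger parallel gripper is mounted at the origin on a cart in front of the work surface, level with it; the furniture and walls round the work are solid. World frame = base frame: x ahead of the robot, y to its left, z up, the work surface at z = 0. Lengths are in m, angles in rad, forces in N, time in s.
With the tool pointing down it reaches from about 0.35 to 0.775 m from the base axis. Payload 7.3 kg.
Tool frame: the origin (TCP) lies at the very end of the fingers, on their centre line; the grasp point (between the pads) lies grip_point_offset behind it (grip_point_offset is the distance from the TCP to the grasp point, in m); z points along the fingers, y is the direction in which the jaws open and shut (so a half turn about z gives the same grasp; the last joint's range is limited). The gripper opens to 92 mm and grips with 3 to 60 N. Pads are 19 mm wide; open, the fingers measure 130 mm over their backs; the gripper's body (75 mm by 190 mm) begins 47 mm behind the grasp point.
Start: joints at [1.183, 0.342, 1.524, -0, 1.275, -0.146], TCP at [0.126, 0.51, 0.227] pointing down, gripper open.
Joint ranges: [-2.53, 2.53], [-0.77, 2.02], [0.04, 2.7], [-1, 4.14], [0.28, 2.66], [-3.11, 3.11]. Speed limits (rad/s): [2.57, 2.57, 3.14, 3.14, 3.14, 3.14].

INTERFACE

Orientations are given as [roll, pitch, yaw] about the fixed x, y, z axes, in that order (R = Rz(yaw) Ry(pitch) Rx(roll)).
In Python, from cell import * gives the robot as it stands.
- The arm moves only by the shell command python3 -m inch 'ROWS' [OPENING] [FORCE]. ROWS is JSON, a list that holds one entry, the list of rows, each a list of 4 numbers: the shift along the tool's x, y, z in mm, then the turn about the tool's z in rad. In form: [[[x, y, z, roll], ...]]. A call has 1 to 10 rows; each row shifts and turns the commanded pose from where the row before left it, along the tool's axes as they then stand; what a row does not reach is not made up. A row lasts 1/8 s, in which the tool goes at most 62.5 mm and 10.7 degrees, less where a joint would pass 70% of its speed; a pose out of reach is approached as far as the arm can. A call with a gripper value outside its range is refused whole. OPENING is the closure, from -1 (fully open) to 1 (shut), set as the call begins (- or left out, the last holds). The fingers move at their own pace and stop on an object; FORCE is the grip in N (left out, the last holds). Time passes only in rows, so rows that do not move let the fingers close. It gives the time, the measured TCP pose, the force and the opening at its end, in the units of the state.
- observe(): the state, without advancing time (a new reading comes with each control period).
- read_camera(name): name is "scene" or "top" or "wrist"; returns a dict with "img" (480x640x3 uint8, blue, green, red), "fx", "fy", "cx", "cy" (pixels), "eye" and "rotation" of the camera in the world; the wrist camera has in their place "T_tool_cam" (4x4, takes a point from camera to tool coordinates, whose origin is the TCP and whose axes are the flange's). Camera axes: x right, y down, z forward; pixel columns grow to the right and rows downward; lengths in m; the calibration is good to about 2 mm. A picture is of the moment at which its call begins: read the wrist's pose just before it. There is no depth.
- hand_in(): hands the job in, once; it reports no verdict.
Trained networks look in the newest picture that a camera, given by its name, has taken for a name from the list of things; names that differ only in an ending like _2 or _b are one class to them, and where a whole thing is asked for, a point or a joint stands for the part that bears it (a point fixed in the world has none). Each returns a list of dicts, best first, with "conf" (0 to 1); they miss things now and then, are a little off and sometimes report something else, mostly with a low value. They report only what shows in the picture. A call takes as long as a camera call.
- boxes_of(camera, label): "at" ([row, column] in pixels, amid what is visible of it).
- place_of(camera, label): "at" ([row, column] in pixels: a listed point, or the origin of a listed thing).
The state is a dict: "time": time; "qpos": joint angles; "qvel": joint speeds; "joint_efforts": joint torques, N m; "tool_pos": TCP position; "tool_rot": TCP orientation; "contact_force": force on the tool from outside, world axes, zero at the start; "torque": the same for the moment, N m; "opening": finger opening in m.
Only numpy, scipy, OpenCV 4.12 (cv2) and the standard library are available. Lean on these libraries where they do the work, as an engineer would, in place of code of your own. Each camera call takes 0.05 s, during which the arm holds its last target. There are 200 camera calls.

## Working session

There is one attempt and no reset: what is moved stays moved. The work goes in short steps, Python scripts to look and compute and a shell command to move; the robot and the scene stay as the last step left them, time stands still between calls to the robot, and variables do not carry over. Pictures are saved under pics/ and viewed, about 8 in all and at most 12, crops included, and the job is handed in when it is done.

```bash
mkdir -p pics
cat > h.py <<'E'
from cell import *
import numpy as np, cv2
def ray(c,at,z):
    d=np.array([(at[1]-c["cx"])/c["fx"],(at[0]-c["cy"])/c["fy"],1.]); R=np.array(c["rotation"]); e=np.array(c["eye"])
    d=R@d; return e+d*(z-e[2])/d[2]
def cam(n,f=None):
    c=read_camera(n)
    if f: cv2.imwrite("pics/"+f,c["img"])
    return c
E
python3 - <<'E'
from h import *
o=observe();print(o["time"],o["tool_pos"],o["tool_rot"],o["opening"])
for n in("top","scene"):
    c=cam(n,n+"0.png");print(n,c["eye"])
    for l,z in [("dispenser_axis",.03),("tab_mid",.044),("tab_pointer",.03),("ring_sample",.016),("flux_jar",0),("loupe",0),("copper_spool",0),("eraser_block",0),("dispenser",0)]:
        for r in place_of(n,l)[:2]: print(l,round(r["conf"],2),np.round(r["at"]),np.round(ray(c,r["at"],z),3)[:2])
E
```

```text
0.0 [0.1255164  0.50937307 0.22605447] [-3.14010425e+00 -2.46814524e-04  2.89981106e+00] 0.09168532643656806
top [ 0.37308897 -0.18078265  0.89595836]Traceback (most recent call last):
  File "<stdin>", line 6, in <module>
  File "h.py", line 5, in ray
    d=R@d; return e+d*(z-e[2])/d[2]
                               ~^^^
IndexError: invalid index to scalar variable.
```

```bash
sed -i 's/R=np.array(c\["rotation"\])/R=Rot.from_euler("xyz",c["rotation"]).as_matrix()/; 2a from scipy.spatial.transform import Rotation as Rot' h.py
python3 - <<'E'
from h import *
for n in("top","scene"):
    c=cam(n,n+"0.png");print(n,c["eye"],c["rotation"])
    for l,z in [("dispenser_axis",.03),("tab_mid",.044),("tab_pointer",.03),("ring_sample",.016),("flux_jar",0),("loupe",0),("copper_spool",0),("eraser_block",0),("dispenser",0)]:
        for r in place_of(n,l)[:2]: print(l,round(r["conf"],2),np.round(r["at"]),np.round(ray(c,r["at"],z),3)[:2])
E
```

```text
top [ 0.37308897 -0.18078265  0.89595836] [-2.99537445 -0.0115346  -1.57377786]
dispenser_axis 0.94 [243. 361.] [ 0.5  -0.27]
dispenser_axis 0.61 [245. 358.] [ 0.496 -0.265]
tab_mid 0.93 [266. 374.] [ 0.455 -0.291]
tab_mid 0.19 [245. 280.] [ 0.495 -0.119]
tab_pointer 0.61 [275. 378.] [ 0.441 -0.3  ]
ring_sample 0.44 [239. 401.] [ 0.51  -0.348]
flux_jar 0.59 [248. 284.] [ 0.495 -0.125]
loupe 0.65 [282. 293.] [ 0.43  -0.141]
copper_spool 0.72 [278. 378.] [ 0.437 -0.305]
copper_spool 0.68 [249. 434.] [ 0.493 -0.414]
eraser_block 0.91 [214. 426.] [ 0.562 -0.402]
dispenser 0.74 [245. 355.] [ 0.501 -0.262]
scene [ 0.1902412  -0.84989824  0.5113077 ] [-2.12097874  0.01609492 -0.45396707]
dispenser_axis 0.88 [275. 340.] [ 0.501 -0.262]
tab_mid 0.84 [286. 320.] [ 0.453 -0.29 ]
tab_pointer 0.79 [299. 313.] [ 0.435 -0.299]
ring_sample 0.45 [304. 365.] [ 0.509 -0.332]
flux_jar 0.97 [247. 306.] [ 0.506 -0.116]
loupe 0.61 [269. 270.] [ 0.419 -0.153]
loupe 0.23 [299. 315.] [ 0.453 -0.266]
copper_spool 0.68 [342. 383.] [ 0.499 -0.402]
dispenser 0.58 [287. 340.] [ 0.506 -0.255]
```

View pics/top0.png

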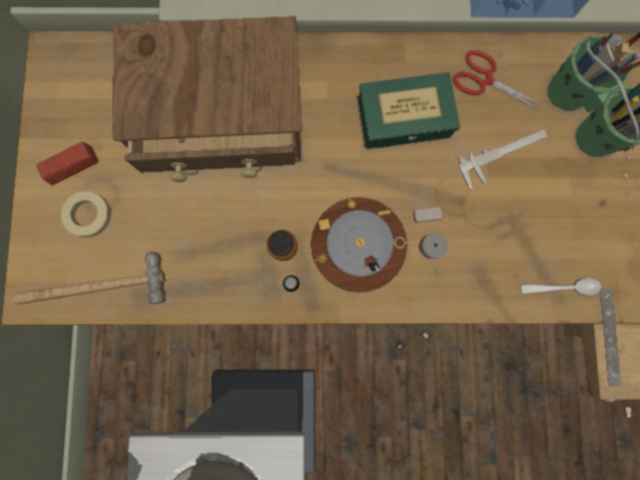

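```bash
python3 -m inch '[[[-42.6,-29.4,0,0],[-42.6,-29.4,0,0],[-42.6,-29.4,0,0],[-42.6,-29.4,0,0],[-42.6,-29.4,0,0],[-42.6,-29.4,0,0],[-42.6,-29.4,0,0],[-42.6,-29.4,0,0]]]' 1 10
python3 -m inch '[[[-16,-48.5,0,0],[-16,-48.5,0,0],[-16,-48.5,0,0],[-16,-48.5,0,0],[-16,-48.5,0,0],[-16,-48.5,0,0],[-16,-48.5,0,0],[-16,-48.5,0,0],[-16,-48.5,0,0],[0,0,0,0]]]'
python3 -m inch '[[[0,0,0,0.14],[0,0,0,0.14],[0,0,0,0.14],[0,0,0,0.14],[0,0,0,0.14],[0,0,0,0.14],[0,0,0,0],[0,0,0,0]]]'
cat >> h.py <<'E'
def wrist(f=None):
    o=observe(); c=cam("wrist",f)
    T=np.eye(4); T[:3,:3]=Rot.from_euler("xyz",o["tool_rot"]).as_matrix(); T[:3,3]=o["tool_pos"]
    W=T@np.array(c["T_tool_cam"]); c["eye"]=W[:3,3]; c["rotation"]=Rot.from_matrix(W[:3,:3]).as_euler("xyz"); return c
E
python3 - <<'E'
from h import *
c=wrist("w0.png")
for l,z in [("dispenser_axis",.03),("tab_mid",.044),("tab_pointer",.03),("ring_sample",.016),("loupe",0)]:
    for r in place_of("wrist",l)[:2]: print(l,round(r["conf"],2),np.round(r["at"]),np.round(ray(c,r["at"],z),3)[:2])
E
```

```text
time: 2.1
tool_pos: [0.4013, 0.1984, 0.227]
tool_rot: [3.141, 0.001, 2.9]
contact_force: [1.1, 0.6, 0.2]
opening: 0.0165
time: 3.35
tool_pos: [0.4354, -0.2616, 0.2262]
tool_rot: [-3.141, 0.0, 2.896]
contact_force: [0.5, -0.1, 0.4]
opening: 0.0004
time: 4.35
tool_pos: [0.4356, -0.258, 0.2268]
tool_rot: [3.141, -0.0, 2.063]
contact_force: [-0.5, -0.1, 0.5]
opening: 0.0007
dispenser_axis 0.69 [241. 379.] [ 0.498 -0.263]
tab_mid 0.77 [248. 328.] [ 0.456 -0.288]
ring_sample 0.55 [250. 325.] [ 0.459 -0.299]
loupe 0.94 [ 78. 376.] [ 0.425 -0.136]
```

View pics/w0.png

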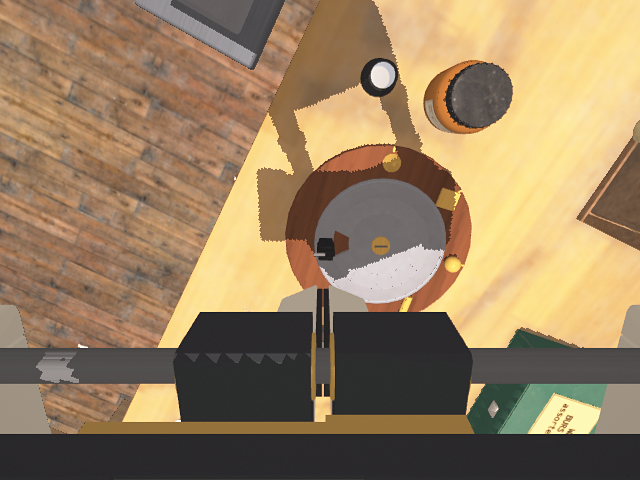

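Run:
```python
from h import *
c=wrist(); A=np.array([.4985,-.2635])
for n,at,z in [("cone",(162,391),.02),("tag",(200,448),.02),("bead",(264,453),.024),("rod",(303,405),.019),("axis",(245,381),.034),("tabtop",(243,325),.058)]:
    p=ray(c,at,z)[:2];d=p-A;print(n,p.round(3),round(np.hypot(*d),3),np.degrees(np.arctan2(d[1],d[0])).round(1)%360)
c=cam("top")
for n,at,z in [("ring",(242,400),.02),("axis",(243,360.5),.034)]:
    p=ray(c,at,z)[:2];d=p-A;print(n,p.round(3),round(np.hypot(*d),3),np.degrees(np.arctan2(d[1],d[0])).round(1)%360)
c=wrist()
```

```text
cone [ 0.472 -0.194] 0.074 111.2
tag [ 0.538 -0.2  ] 0.075 58.5
bead [ 0.576 -0.251] 0.079 9.2
rod [ 0.559 -0.311] 0.077 321.7
axis [ 0.5   -0.265] 0.002 322.6
tabtop [ 0.449 -0.281] 0.053 199.5
ring [ 0.503 -0.345] 0.082 273.5
axis [ 0.5   -0.269] 0.005 281.9
```

The picture shows the tab at (325,248), the screw at (381,245), and cone, tag, bead and rod. The ring is hidden under the fingers, so the wrist's "ring" report is false. The top picture and the 50° spacing both put the ring at about 271°, with the tab at about 207°. I'll push counterclockwise from the jar side.

```bash
python3 -m inch '[[[0,0,50,0],[0,0,50,0],[0,0,50,0],[0,0,25,0],[0,0,12,0],[0,0,0,0],[0,0,0,0]]]'
python3 -m inch '[[[-5,0,0,0],[-5,0,0,0],[-4,0,0,0],[0,0,0,0]]]'
python3 -m inch '[[[-5.4,-1.5,0,-0.1],[-5.4,-1.5,0,-0.1],[-5.4,-1.5,0,-0.1],[-5.4,-1.5,0,-0.1],[-5.4,-1.5,0,-0.1],[0,0,0,0],[0,0,0,0]]]'
python3 - <<'E'
from h import *
c=cam("scene"); cv2.imwrite("pics/s1.png",cv2.resize(c["img"][180:400,200:480],None,fx=2.5,fy=2.5))
for l,z in [("tab_mid",.044),("tab_pointer",.03),("ring_sample",.016)]:
    for r in place_of("scene",l)[:1]: print(l,r["conf"],np.round(r["at"]),ray(c,r["at"],z).round(3))
E
```

```text
time: 5.68
tool_pos: [0.4363, -0.259, 0.0408]
tool_rot: [3.141, 0.002, 2.06]
contact_force: [0.2, -0.1, -0.6]
opening: 0.0006
time: 6.18
tool_pos: [0.4423, -0.2712, 0.0397]
tool_rot: [3.141, 0.0, 2.06]
contact_force: [1.0, -0.4, 0.6]
opening: 0.0004
time: 7.05
tool_pos: [0.4529, -0.2958, 0.0394]
tool_rot: [3.141, -0.001, 2.558]
contact_force: [-3.5, -0.3, -1.1]
opening: 0.0007
tab_mid 0.94 [286. 334.] [ 0.472 -0.3    0.044]
tab_pointer 0.68 [304. 334.] [ 0.459 -0.324  0.03 ]
ring_sample 0.46 [305. 364.] [ 0.507 -0.332  0.016]
```

View pics/s1.png

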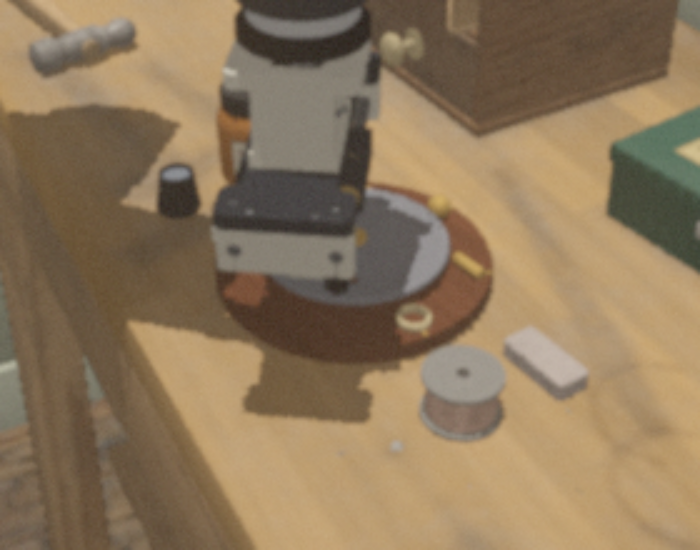

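The tab is being pushed and now points to about 236°. The ring lies free at crop pixel (414,318), and the jar, loupe, spool and block are undisturbed.

```bash
python3 -m inch '[[[-5.4,-1.5,0,-0.1],[-5.4,-1.5,0,-0.1],[-5.4,-1.5,0,-0.1],[-5.4,-1.5,0,-0.1],[-2.7,-0.8,0,-0.05],[-2.7,-0.8,0,-0.05],[0,0,0,0],[0,0,0,0]]]'
python3 - <<'E'
from h import *
A=np.array([.4995,-.265])
for n in("scene","top"):
    c=cam(n); cv2.imwrite("pics/%s2.png"%n,cv2.resize(c["img"][180:400,200:480],None,fx=2.5,fy=2.5))
    L=[(l,r["at"],z) for l,z in [("dispenser_axis",.03),("tab_mid",.044),("tab_pointer",.03),("ring_sample",.016)] for r in place_of(n,l)[:1]]
    if n=="scene":L.append(("ringpix",(307.2,365.6),.019))
    for l,at,z in L:
        p=ray(c,at,z)[:2];d=p-A;print(n,l,p.round(3),np.hypot(*d).round(3),np.degrees(np.arctan2(d[1],d[0])).round(1)%360)
E
```

```text
time: 8.25
tool_pos: [0.4759, -0.3131, 0.0399]
tool_rot: [-3.141, 0.001, 3.059]
contact_force: [-0.8, 0.2, -0.3]
opening: 0.0002
scene dispenser_axis [ 0.503 -0.256] 0.01 70.9
scene tab_pointer [ 0.492 -0.34 ] 0.075 264.0
scene ring_sample [ 0.507 -0.335] 0.07 276.3
scene ringpix [ 0.504 -0.341] 0.076 273.6
top dispenser_axis [ 0.498 -0.271] 0.006 260.1
```

View pics/scene2.png

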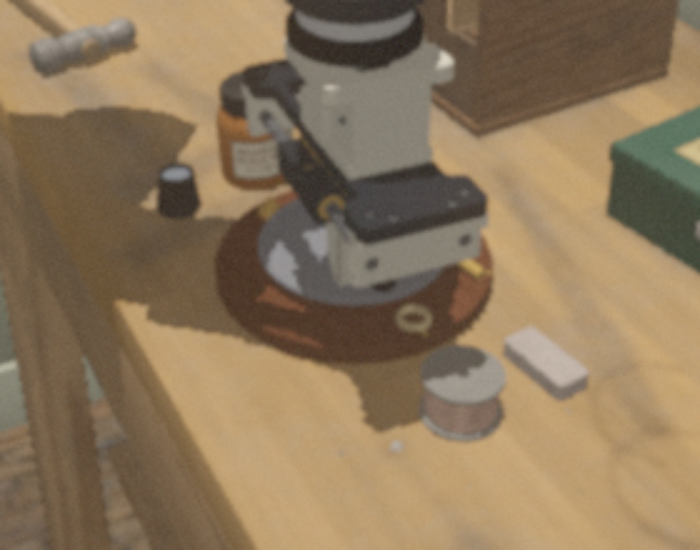

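The tab is at about 264–265° and the ring at about 272°. I'll push about 7° more, then back off, rise and look.

```bash
python3 -m inch '[[[-2,-0.5,0,-0.04],[-2,-0.5,0,-0.04],[-2,-0.5,0,-0.04],[0,0,0,0],[0,0,0,0]]]'
python3 -m inch '[[[10,0,0,0],[10,0,0,0],[0,0,-40,0],[0,0,-50,0],[0,0,-50,0],[40,0,-20,0],[50,0,0,0],[50,0,0,0],[0,0,0,0],[0,0,0,0]]]'
python3 - <<'E'
from h import *
A=np.array([.4995,-.265])
for n in("scene","top","wrist"):
    c=wrist() if n=="wrist" else cam(n); cv2.imwrite("pics/%s3.png"%n,c["img"] if n=="wrist" else cv2.resize(c["img"][180:400,200:480],None,fx=2.5,fy=2.5))
    for l,z in [("dispenser_axis",.03),("tab_mid",.044),("tab_pointer",.03),("ring_sample",.016)]:
      for r in place_of(n,l)[:1]:
        p=ray(c,r["at"],z)[:2];d=p-A;print(n,l,round(r["conf"],2),p.round(3),np.hypot(*d).round(3),np.degrees(np.arctan2(d[1],d[0])).round(1)%360)
E
```

```text
time: 9.38
tool_pos: [0.4811, -0.3149, 0.0396]
tool_rot: [3.142, -0.0, -3.104]
contact_force: [-2.2, -2.3, 0.2]
opening: 0.0005
time: 10.62
tool_pos: [0.3217, -0.321, 0.2]
tool_rot: [-3.141, 0.001, -3.104]
contact_force: [0.2, -0.7, 0.0]
opening: 0.0006
scene dispenser_axis 0.58 [ 0.501 -0.255] 0.01 83.3
scene tab_mid 0.7 [ 0.49  -0.359] 0.095 264.3
scene ring_sample 0.6 [ 0.419 -0.156] 0.136 126.4
top dispenser_axis 0.81 [ 0.498 -0.27 ] 0.005 258.7
top tab_mid 0.63 [ 0.499 -0.321] 0.056 269.9
top tab_pointer 0.88 [ 0.503 -0.339] 0.074 272.8
top ring_sample 0.62 [ 0.504 -0.348] 0.083 272.9
wrist tab_mid 0.76 [ 0.499 -0.318] 0.053 269.0
```

View pics/top3.png

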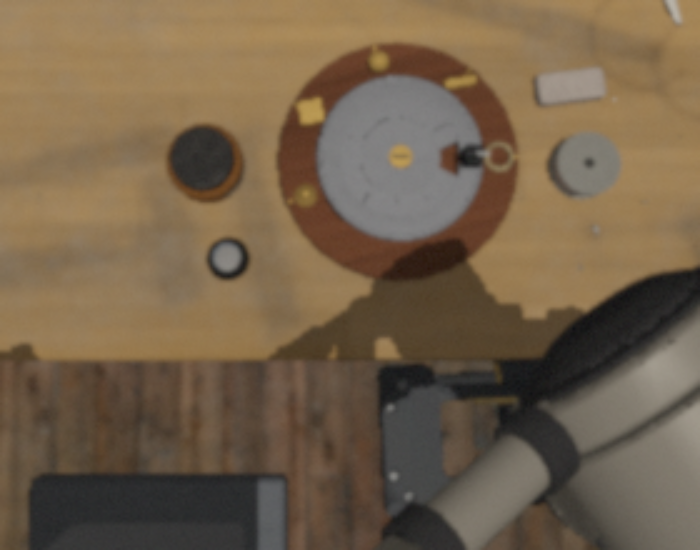

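View pics/scene3.png

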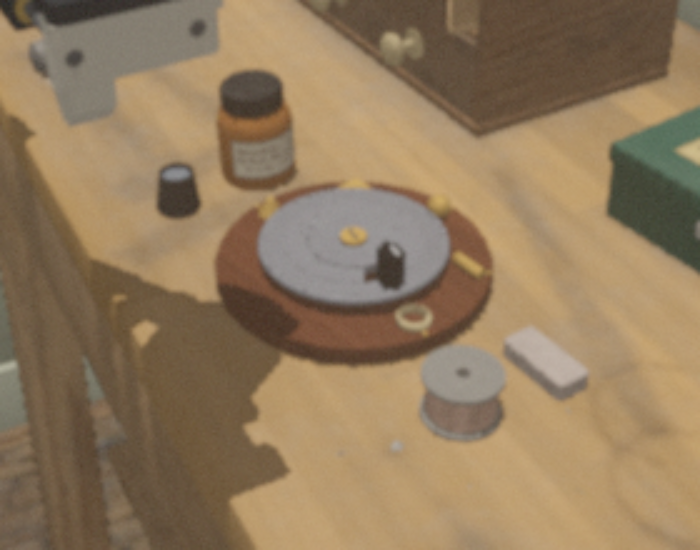

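The top picture shows screw (400,156), tab (470,156) and ring (499,156) in one line, and the surrounding things have not moved. The tab estimates (269–273°) match the ring (271–273°), well inside the tolerance, and the arm is clear.

```bash
python3 -c "
from cell import *
hand_in()"
```

```text
the job is handed in; nothing more can be done
```

I pushed the tab counterclockwise by about 65° with the closed fingers, touching one side only and never pinching. I then drew back, lifted clear and handed the job in. That was after about 11 s of the 58 s allowed.

- **Pointing:** in the last top picture the screw, tab and ring lie in one line. The top and wrist cameras put the tab at about 269–273°, and the ring came out at about 271–273°. The tolerance is ±7.5°.
- **Surroundings:** the jar, loupe, spool and block look unmoved in the pictures; I did not measure their positions again.
- **Disagreements:** the networks were wrong a few times.
  - The wrist camera reported a "ring" while the ring was hidden behind the fingers.
  - In the last scene picture the ring was placed where the loupe stands.
  - In that same picture the tab came out too far from the axis (95 mm instead of 52 mm).

  I set these aside after comparing them with the pictures.

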